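# Fetch the turning blank from behind the small things

### The arm

A 7-joint arm with a two-finger parallel gripper is mounted at the origin on the work surface; the furniture and walls round the work are solid. World frame = base frame: x ahead of the robot, y to its left, z up, the work surface at z = 0. Lengths are in m, angles in rad, forces in N, time in s.
With the tool pointing down it reaches from about 0.4 to 0.85 m from the base axis. Payload 10.4 kg.
Tool frame: the origin (TCP) lies at the very end of the fingers, on their centre line; the grasp point (between the pads) lies 19 mm behind it (r.pinch_z is the distance from the TCP to the grasp point, in m); z points along the fingers, y is the line along which they close (so a half turn about z gives the same grasp; the last joint's range is limited). The gripper opens to 87 mm and grips with 3 to 60 N. Pads are 19 mm wide; open, the fingers measure 117 mm over their backs; the gripper's body (75 mm by 190 mm) begins 51 mm behind the grasp point.
Start: joints at [-0.023, 0.332, -0.065, 1.46, 0.022, 1.35, -0.088], TCP at [0.625, 0, 0.223] pointing down, gripper open.
Joint ranges: [-2.6, 2.6], [-0.5, 2.12], [-1.47, 1.34], [0.16, 2.42], [-1.27, 4.41], [0.06, 2.06], [-2.6, 2.6]. Speed limits (rad/s): [2.22, 2.22, 2.79, 2.79, 3.14, 3.14, 3.14].

### API

Orientations are given as a unit quaternion [x, y, z, w].
In Python, from bench import sensors, vision, r gives the robot as it stands.
- The arm moves only by the shell command python3 -m crank 'ROWS' [OPENING] [FORCE]. ROWS is JSON, a list of rows, each a list of 2 entries, a list of its own where there are three numbers: the shift along the tool's x, y, z normalised to -1 to 1, where 1 is 3 cm, then the turn about the tool's z normalised to -1 to 1, where 1 is 8 degrees. A call has 1 to 12 rows; each row shifts and turns the commanded pose from where the row before left it, along the tool's axes as they then stand; what a row does not reach is not made up. A row lasts 1/8 s, in which the tool goes at most 62.5 mm and 10.7 degrees, less where a joint would pass 70% of its speed; a pose out of reach is approached as far as the arm can. A call with a number of a shift or a turn outside -1 to 1 is refused whole. A call with a gripper value outside its range is refused whole. OPENING is the opening, from 0 (shut) to 1 (fully open), set as the call begins (- or left out, the last holds). The fingers move at their own pace and stop on an object; FORCE is the grip in N (left out, the last holds). Time passes only in rows, so rows that do not move let the fingers close. It gives the time, the measured TCP pose, the force, the opening and the grip force at its end, in the units of the state.
- sensors.read_state(): the state, without advancing time (a new reading comes with each control period).
- vision.camera(name): name is "scene" or "side" or "wrist"; returns the picture (480x640x3 uint8, red, green, blue); there is no depth.
- vision.camera_model(name): a dict with "vertical_fov" (degrees; the focal length in pixels is half the picture's height over the tangent of half this angle, whatever the lens; pixels are square), "cx", "cy" (the principal point, pixels), "camera_from_world" (4x4, takes a point from world to camera coordinates); the wrist camera has in their place "hand_eye" (4x4, takes a point from camera to tool coordinates, whose origin is the TCP and whose axes are the flange's). Camera axes: x right, y down, z forward; pixel columns grow to the right and rows downward; lengths in m; the calibration is good to about 2 mm. A picture is of the moment at which its call begins: read the wrist's pose just before it. camera_model takes no time and is no camera call.
- r.close_job(): hands the job in; it is judged then, once.
The state is a dict: "time": time; "joint_positions": joint angles; "joint_vel": joint speeds; "joint_torque": joint torques, N m; "ee_pos": TCP position; "eef_rot": TCP orientation; "ft_force": force on the tool from outside, world axes, zero at the start; "torque": the same for the moment, N m; "width": finger opening in m; "grip_force": force on a finger pad.
Only numpy, scipy, OpenCV 4.12 (cv2) and the standard library are available. Lean on these libraries where they do the work, as an engineer would, in place of code of your own. Each camera call takes 0.05 s, during which the arm holds its last target. There are 200 camera calls.

### The job

The square turning blank lies at the back of the plywood stock board, behind a brown sanding roll, a small dark offcut and a chuck jaw that stand in three lanes. Clear those three onto the rubber-topped side board, then lay the blank flat in the wooden cradle between its corner blocks, and only then put the sanding roll, the offcut and the jaw back, each on the very spot in the lane where it stood and lying along the lane as before. Leave the wooden cup and the wax tin alone.

Things in the scene. Friction and masses are not known exactly. Their poses are not given: they have to be found in the camera images.
- blank: Sawn light-wood turning blank, a plain square bar 42 (x) x 130 (y) x 42 (z) mm, about 0.13 kg, lying flat on the stock board behind the three lanes, its long side across them. Origin: centre of the underside; y along its length, z up. Grip it across its 42 mm.
- sanding_roll: Short fat roll of brown abrasive, standing on end in one of the lanes: 49 mm wide, 30 mm high, about 0.05 kg. Origin: centre of the underside; x points across the lane at the start, z up. The hole in its top cannot be used; grip it across its outside.
- offcut: Offcut of dark wood, a plain block 28 (x) x 62 (y) x 22 (z) mm, about 0.05 kg, lying in one of the lanes with its length along the lane. Origin: centre of the underside; y along its length, z up. Grip it across its 28 mm.
- chuck_jaw: Grey steel chuck jaw: block 32 (x) x 44 (y) x 18 (z) mm with a smaller step 12 x 18 mm on top (up to 30 mm high, y -1 to +17), about 0.1 kg, in one of the lanes, length along the lane. Origin: centre of the underside; y along its length, z up. Grip the block low, across its 32 mm; the step stays between the fingers.
- stock_board: Plywood board 140 (x) x 230 (y) mm on rubber feet. Fixed. Origin: centre, at bench level; top face 22 mm above it. Dark lines mark three lanes that run along x, 72 mm apart (y = -72, 0, +72), middles at x = -26 mm; one small thing stands in each, which in which varies. The blank lies behind them at about x = +37, length along y. The front (-x) looks roughly to the robot.
- side_board: Wooden board 90 (x) x 214 (y) mm with a flat black rubber top, no rim, on rubber feet. Fixed. Origin: centre, at bench level; top face 22 mm above it. The three small things are parked on it, upright as they stood; there is room for them in a row along y, 70 mm apart.
- cradle: Wooden cradle 90 (x) x 180 (y) mm on rubber feet. Fixed. Origin: centre, at bench level; top face 22 mm above it. Four L-shaped corner blocks, 12 mm high, enclose a space 60 (x) x 150 (y) mm centred on the origin, where the blank lies with its length along y. The long sides are open between y = -61 and +61 mm, so fingers have room there.
- turned_cup: Bystander: turned wooden cup, 72 mm wide, 79 mm high, standing on the bench. Origin: centre of the underside. To be left alone.
- wax_tin: Bystander: round dark red wax tin, 81 mm wide, 36 mm high, standing on the bench. Origin: centre of the underside. To be left alone.
Things that resemble listed ones, but are neither listed nor needed, are in the scene too. Leave any yellow look-alike of the chuck_jaw alone.

How it is judged:
By the outcome, as a careful person would: the job done as asked, in the order asked, and still so for the second after the job is handed in, with the robot touching nothing.
It also fails if it takes over 144 s, if anything falls off the work surface, if the arm or the gripper's body presses on something with over 40 N, if the wrist force passes 120 N, or if a joint passes its speed limit or range.

## Working session

There is one attempt and no reset: what is moved stays moved. The work goes in short steps, Python scripts to look and compute and a shell command to move; the robot and the scene stay as the last step left them, time stands still between calls to the robot, and variables do not carry over. Pictures are saved under pics/ and viewed, at most 16 in all, crops included, and the job is handed in when it is done.

```bash
mkdir -p pics; ls
python3 - <<'E'
from bench import sensors, vision, r
import cv2
for n in ("scene","side"):
    cv2.imwrite(f"pics/{n}0.png",vision.camera(n)[:,:,::-1]); m=vision.camera_model(n); print(n,m)
print(vision.camera_model("wrist")); s=sensors.read_state(); print(s); print(r.pinch_z)
E
```

```text
pics
scene {'vertical_fov': 48.41920723650204, 'cx': 324.9731008231196, 'cy': 240.5584830398031, 'camera_from_world': array([[-0.59701011, -0.80211381,  0.01386915,  0.38436275],
       [-0.5101826 ,  0.36627162, -0.7781766 ,  0.19971329],
       [ 0.61910632, -0.4716551 , -0.62789237,  0.84850883],
       [ 0.        ,  0.        ,  0.        ,  1.        ]])}
side {'vertical_fov': 45.048604605914534, 'cx': 306.73103640852963, 'cy': 228.73370097537344, 'camera_from_world': array([[ 0.88449539, -0.46646094, -0.0090612 , -0.3173018 ],
       [-0.2960852 , -0.54621053, -0.78357361,  0.24560165],
       [ 0.36055716,  0.69575013, -0.62123288,  0.88440976],
       [ 0.        ,  0.        ,  0.        ,  1.        ]])}
{'vertical_fov': 59.48507983350698, 'cx': 319.653318433144, 'cy': 240.42930312281433, 'hand_eye': array([[-9.62983128e-04, -9.60050711e-01, -2.79824418e-01,
         7.63797539e-02],
       [ 9.99998845e-01, -1.25351286e-03,  8.59302780e-04,
        -2.21999128e-04],
       [-1.17573775e-03, -2.79823267e-01,  9.60050809e-01,
        -1.62309610e-01],
       [ 0.00000000e+00,  0.00000000e+00,  0.00000000e+00,
         1.00000000e+00]])}
{'time': 0.1, 'joint_positions': array([-0.0225741 ,  0.33278366, -0.06468573,  1.46088738,  0.0215809 ,
        1.34992654, -0.08853838]), 'joint_vel': array([ 5.03645594e-04, -9.78007962e-04,  1.01267990e-03, -6.89059507e-04,
       -3.75753193e-06,  7.99656563e-04, -1.04073652e-03]), 'joint_torque': array([ 3.16136166e-04, -6.24538064e+01,  2.38312193e-02, -3.90717781e+01,
       -6.15657773e-02,  3.65302863e-02,  4.60620026e-05]), 'ee_pos': array([ 6.24629928e-01, -2.35255500e-05,  2.21834747e-01]), 'eef_rot': array([ 7.07128590e-01,  7.07084669e-01, -4.80041926e-04, -4.45937250e-04]), 'ft_force': array([ 0.55818891, -0.93505152, -0.52385682]), 'torque': array([0.00260547, 0.04505271, 0.00190948]), 'grip_force': 0.0, 'width': 0.08684087503983279}
0.0187
```

View pics/scene0.png

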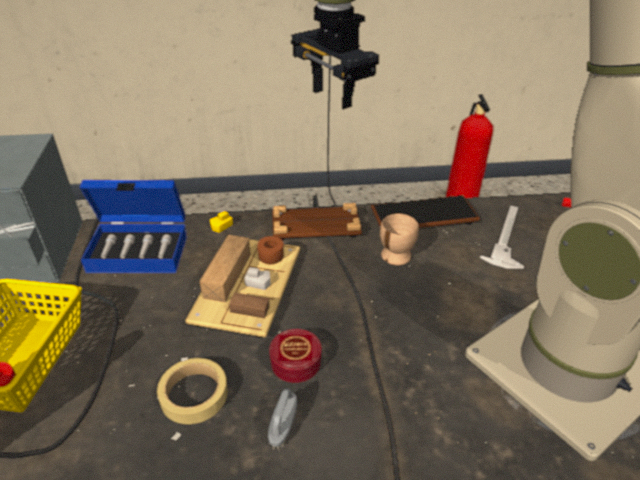

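View pics/side0.png

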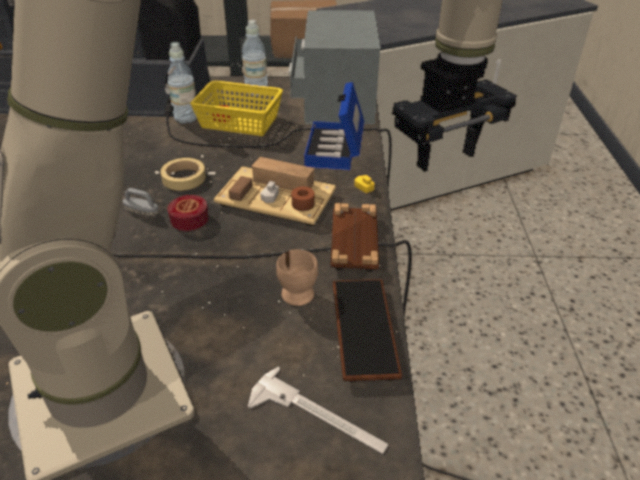

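The scene view shows the stock board around (245,285), with the roll at (270,250), jaw at (257,277), offcut at (250,304) and blank at (225,267). The cradle is at (316,221), the side board at (425,212), the cup at (398,238) and the tin at (296,354). I'll enlarge both views to read corners.

Run:
```python
import cv2
a=cv2.imread("pics/scene0.png")[185:345,180:490]; b=cv2.imread("pics/side0.png")[140:390,160:420]
cv2.imwrite("pics/sc1.png",cv2.resize(a,None,fx=2.5,fy=2.5,interpolation=cv2.INTER_CUBIC))
cv2.imwrite("pics/si1.png",cv2.resize(b,None,fx=2.4,fy=2.4,interpolation=cv2.INTER_CUBIC))
```

```text
(no output)
```

View pics/sc1.png

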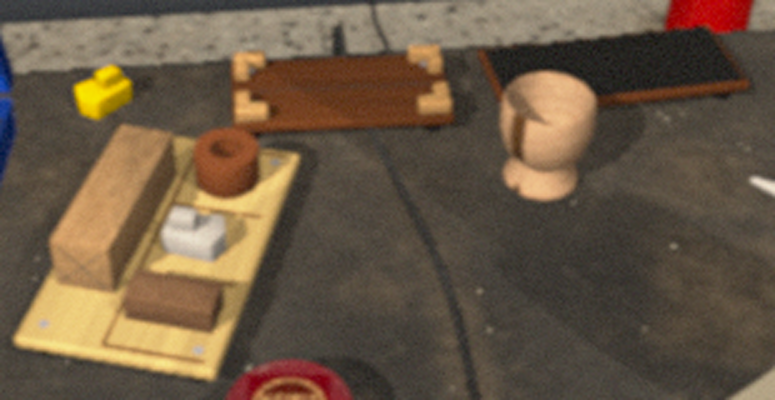

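View pics/si1.png

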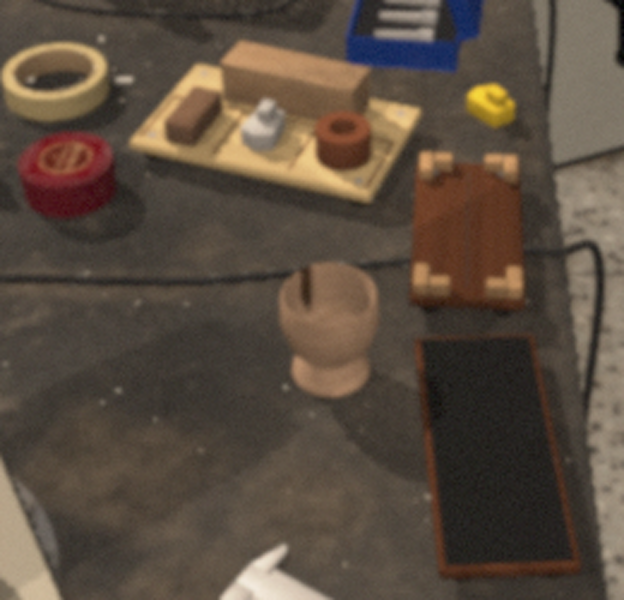

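```bash
cat > h.py <<'E'
import numpy as np, cv2, sys
from scipy.spatial.transform import Rotation as R
from bench import sensors, vision, r
def T_cam(n, s=None):
    m=vision.camera_model(n); f=240/np.tan(np.radians(m["vertical_fov"])/2)
    if n=="wrist":
        s=s or sensors.read_state(); W=np.eye(4); W[:3,:3]=R.from_quat(s["eef_rot"]).as_matrix(); W[:3,3]=s["ee_pos"]
        X=W@m["hand_eye"]
    else: X=np.linalg.inv(m["camera_from_world"])
    return X,f,m["cx"],m["cy"]
def px2w(C,u,v,z):
    X,f,cx,cy=C; d=X[:3,:3]@np.array([(u-cx)/f,(v-cy)/f,1]); o=X[:3,3]
    return (o+d*(z-o[2])/d[2])
def w2px(C,p):
    X,f,cx,cy=C; c=X[:3,:3].T@(np.asarray(p)-X[:3,3]); return f*c[0]/c[2]+cx, f*c[1]/c[2]+cy
E
python3 - <<'E'
from h import *
np.set_printoptions(precision=4,suppress=True)
sc=T_cam("scene"); si=T_cam("side")
S=lambda u,v,z:px2w(sc,180+u/2.5,185+v/2.5,z)[:2]
D=lambda u,v,z:px2w(si,160+u/2.4,140+v/2.4,z)[:2]
print("stock side L,T,R,B",*[D(u,v,.022) for u,v in((132,142),(197,64),(421,106),(371,192))])
print("stock scene R,B,L",*[S(u,v,.022) for u,v in((300,152),(212,370),(15,342))])
print("cradle side",*[D(u,v,.022) for u,v in((412,300),(523,302))],"scene",S(452,120,.022),S(240,127,.022))
print("cradle blocks tops side TL,TR",D(420,153,.034),D(518,153,.034))
print("side board",*[D(u,v,.022) for u,v in((416,337),(533,335),(578,562),(441,565))])
print("side bd scene",*[S(u,v,.022) for u,v in((747,82),(708,28),(480,48))])
print("roll",D(343,126,.052),S(228,148,.052)); print("jaw",D(267,103,.052),S(182,213,.052))
print("offcut top",*[D(u,v,.044) for u,v in((193,89),(220,95),(193,130),(167,122))])
print("blank",*[D(u,v,.064) for u,v in((240,43),(370,72),(365,90),(222,58))])
print("blank sc",*[S(u,v,.064) for u,v in((125,125),(175,133),(110,255),(52,240))])
print("cup base",D(330,375,0),S(540,180,0),"tin top",D(68,158,.036), "yellow",D(490,105,.02))
E
```

```text
stock side L,T,R,B [0.3257 0.3572] [0.427  0.4492] [0.5802 0.2837] [0.478  0.1915]
stock scene R,B,L [0.473  0.1881] [0.3232 0.3605] [0.4201 0.4529]
cradle side [0.4408 0.0565] [0.5146 0.014 ] scene [0.435 0.066] [0.5266 0.2091]
cradle blocks tops side TL,TR [0.534  0.2062] [0.6083 0.1658]
side board [0.423  0.0193] [ 0.5009 -0.0203] [ 0.4106 -0.207 ] [ 0.3335 -0.1682]
side bd scene [ 0.3305 -0.1684] [ 0.4046 -0.2028] [ 0.4987 -0.0181]
roll [0.4827 0.251 ] [0.4778 0.2493]
jaw [0.44   0.3148] [0.4355 0.314 ]
offcut top [0.3952 0.3786] [0.4129 0.3578] [0.3701 0.3184] [0.3547 0.3408]
blank [0.4531 0.4005] [0.5353 0.2992] [0.5175 0.2755] [0.428  0.3845]
blank sc [0.5327 0.3044] [0.5028 0.2791] [0.4155 0.38  ] [0.4511 0.4046]
cup base [0.358  0.0341] [0.3565 0.0396] tin top [0.2631 0.342 ] yellow [0.6384 0.2572]
```

```bash
python3 -m crank '[[[0.92,-0.585,0],0],[[0.92,-0.585,0],0],[[0.92,-0.585,0],0],[[0.92,-0.585,0],0],[[0.92,-0.585,0],0],[[0.92,-0.585,0],0],[[0.92,-0.585,0],0],[[0.92,-0.585,0],0],[[0.92,-0.585,0],0],[[0.92,-0.585,0],0],[[0.92,-0.585,0],0]]' 0.75 20
python3 -m crank '[[[0,0,0],1],[[0,0,0],1],[[0,0,0],1],[[0,0,0],1],[[0,0,0],1],[[0,0,0],1],[[0,0,0],0],[[0,0,0],0],[[0,0,0],0]]'
cat >> h.py <<'E'
def info():
    s=sensors.read_state(); M=R.from_quat(s["eef_rot"]).as_matrix()
    print("t %.1f pos %s yawY %.1f tilt %.1f w %.4f grip %.1f F %s"%(s["time"],np.round(s["ee_pos"],4),np.degrees(np.arctan2(M[1,1],M[0,1])),np.degrees(np.arccos(-M[2,2])),s["width"],s["grip_force"],np.round(s["ft_force"],1))); return s
def goto(x,y,z=None,yaw=None):
    "prints shift in tool units (/3cm), turn in units of 8 deg"
    s=sensors.read_state(); M=R.from_quat(s["eef_rot"]).as_matrix(); z=s["ee_pos"][2] if z is None else z
    print("shift units",np.round(M.T@(np.array([x,y,z])-s["ee_pos"])/.03,2))
    if yaw is not None: print("turn units",round(((np.degrees(np.arctan2(M[1,1],M[0,1]))-yaw+180)%360-180)/8,2))
def shot(name):
    s=sensors.read_state(); im=vision.camera("wrist"); cv2.imwrite(f"pics/{name}.png",im[:,:,::-1]); np.savez(f"pics/{name}.npz",p=s["ee_pos"],q=s["eef_rot"])
def C(name):
    d=np.load(f"pics/{name}.npz"); return T_cam("wrist",{"ee_pos":d["p"],"eef_rot":d["q"]})
E
python3 -c "
from h import *
info(); shot('w1')"
```

```text
time: 1.48
ee_pos: [0.4311, 0.3043, 0.2223]
eef_rot: [0.707, 0.707, -0.0, -0.0]
ft_force: [0.9, 0.7, -0.1]
width: 0.0653
grip_force: 0.0
time: 2.6
ee_pos: [0.4319, 0.3036, 0.2225]
eef_rot: [0.933, 0.359, -0.0, 0.0]
ft_force: [1.2, -0.4, 0.2]
width: 0.065
grip_force: 0.0
t 2.6 pos [0.4319 0.3036 0.2225] yawY -47.9 tilt 0.0 w 0.0650 grip 0.0 F [ 1.2 -0.4  0.2]
```

View pics/w1.png

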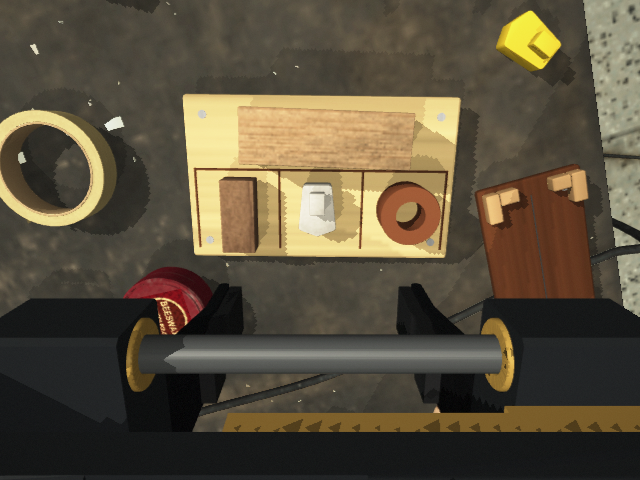

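The wrist view shows the board corners at (184,95), (460,97), (447,258) and (194,255). The offcut is near (238,214), the jaw near (317,209), the roll near (409,212), and the blank spans (238,107) to (415,170). I'll enlarge it.

Run:
```python
import cv2
a=cv2.imread("pics/w1.png")[85:265,190:450]
cv2.imwrite("pics/w1c.png",cv2.resize(a,None,fx=3,fy=3,interpolation=cv2.INTER_CUBIC))
```

```text
(no output)
```

View pics/w1c.png

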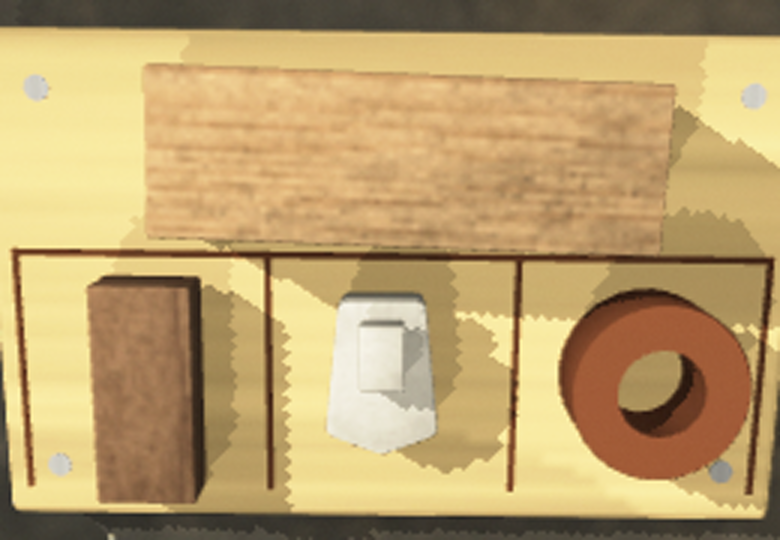

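Run:
```python
from h import *
np.set_printoptions(precision=4,suppress=True)
c=C("w1"); P=lambda u,v,z:px2w(c,190+u/3,85+v/3,z)[:2]
ang=lambda d:np.degrees(np.arctan2(d[1],d[0]))
print("roll",P(661,392,.052), "dia",np.linalg.norm(P(572,392,.052)-P(750,392,.052)))
o=[P(*q,.044) for q in((88,287),(187,285),(196,502),(98,502))]
print("offcut",np.mean(o,0),"ang",ang(o[0]-o[3]),ang(o[1]-o[2]),"len",np.linalg.norm(o[0]-o[3]),"w",np.linalg.norm(o[0]-o[1]))
j=[P(*q,.052) for q in((360,322),(403,322),(405,392),(358,390))]
print("jaw step",np.mean(j,0),"back",P(382,297,.04),"tip",P(383,455,.04),"ang",ang(P(382,297,.04)-P(383,455,.04)),"wide",P(328,430,.04),P(437,432,.04))
b=[P(*q,.064) for q in((147,65),(675,86),(660,252),(146,238))]
print("blank",np.mean(b,0),"yang",ang(b[0]-b[1]),ang(b[3]-b[2]),"len",np.linalg.norm(b[0]-b[1]),"w",np.linalg.norm(b[0]-b[3]))
for q in((15,252,32,485),(268,256,270,488),(519,259,511,490),(771,260,750,493)):
    a,d=P(*q[:2],.022),P(*q[2:],.022); print("line",a,d,ang(a-d))
print("back line",ang(P(15,252,.022)-P(771,260,.022)))
```

```text
roll [0.4819 0.249 ] dia 0.04815679611875801
offcut [0.3845 0.3524] ang 40.893247200620976 41.86070330355291 len 0.06105356464010747 w 0.026794943933854936
jaw step [0.4385 0.3117] back [0.4491 0.3211] tip [0.4158 0.2908] ang 42.31791918614409 wide [0.4109 0.3073] [0.4311 0.284 ]
blank [0.4811 0.3412] yang 129.87007891775735 130.49178025443433 len 0.1285419188094514 w 0.04159833619416595
line [0.3865 0.4059] [0.3343 0.3597] 41.51510866868174
line [0.434  0.3515] [0.3816 0.3059] 41.00799291002408
line [0.4814 0.2976] [0.4297 0.2515] 41.6967896700356
line [0.5295 0.2438] [0.4773 0.1973] 41.694037480723814
back line 131.43477731134124
```

```bash
python3 -c "
from h import *
goto(.4819,.249,.025,-48.4)"
```

```text
shift units [0.02 2.46 6.58]
turn units 0.06
```

```bash
python3 -m crank '[[[0,0.82,0],0.06],[[0,0.82,0],0],[[0.02,0.82,0],0],[[0,0,1],0],[[0,0,1],0],[[0,0,1],0],[[0,0,1],0],[[0,0,1],0],[[0,0,0.8],0],[[0,0,0.5],0],[[0,0,0.28],0],[[0,0,0],0]]' 
python3 -m crank '[[[0,0,0],0],[[0,0,0],0]]'; python3 -c "
from h import *
info()
goto(.4819,.249,.025,-48.4); shot('w2')"
```

```text
time: 4.15
ee_pos: [0.4815, 0.2489, 0.0252]
eef_rot: [0.935, 0.355, -0.0, 0.0]
ft_force: [0.0, -0.2, 0.0]
width: 0.0652
grip_force: 0.0
time: 4.4
ee_pos: [0.4819, 0.2491, 0.0259]
eef_rot: [0.935, 0.354, 0.001, -0.0]
ft_force: [-0.1, -0.6, -0.4]
width: 0.0655
grip_force: 0.0
t 4.4 pos [0.4819 0.2491 0.0259] yawY -48.5 tilt 0.1 w 0.0655 grip 0.0 F [-0.1 -0.6 -0.4]
shift units [-0.    0.    0.03]
turn units -0.01
```

View pics/w2.png

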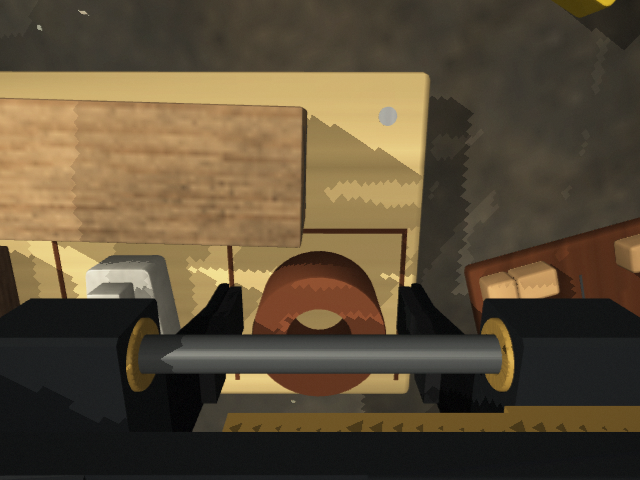

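```bash
python3 -m crank '[[[0,0,0.03],0],[[0,0,0],0],[[0,0,0],0],[[0,0,0],0],[[0,0,0],0],[[0,0,0],0]]' 0.3 20
python3 -m crank '[[[0,0,-0.4],0],[[0,0,-0.8],0],[[0,0,-0.8],0],[[0,0,-0.8],0],[[0,0,-0.8],0],[[0,0,0],0]]'; python3 -c "
from h import *
info()
goto(.452,-.033,.03)"
```

```text
time: 5.2
ee_pos: [0.4815, 0.2489, 0.0243]
eef_rot: [0.935, 0.354, 0.0, 0.0]
ft_force: [0.0, 0.7, 0.5]
width: 0.0476
grip_force: 20.0
time: 5.95
ee_pos: [0.4826, 0.2496, 0.1347]
eef_rot: [0.935, 0.354, 0.002, -0.0]
ft_force: [0.2, -0.0, -1.5]
width: 0.0478
grip_force: 20.0
t 6.0 pos [0.4826 0.2496 0.1347] yawY -48.5 tilt 0.2 w 0.0478 grip 20.0 F [ 0.2 -0.  -1.5]
shift units [-7.02  6.37  3.47]
```

```bash
python3 -m crank '[[[-0.585,0.53,0],0],[[-0.585,0.53,0],0],[[-0.585,0.53,0],0],[[-0.585,0.53,0],0],[[-0.585,0.53,0],0],[[-0.585,0.53,0],0],[[-0.585,0.53,0],0],[[-0.585,0.53,0],0],[[-0.585,0.53,0],0],[[-0.585,0.53,0],0],[[-0.585,0.53,0],0],[[-0.585,0.53,0],0]]'
python3 -m crank '[[[0,0,0],0],[[0,0,0],0]]'; python3 -c "
from h import *
info(); shot('w3')
goto(.452,-.033,.0255)"
```

```text
time: 7.45
ee_pos: [0.4497, -0.0343, 0.1317]
eef_rot: [0.935, 0.354, -0.0, -0.0]
ft_force: [0.5, 0.4, -1.7]
width: 0.0479
grip_force: 20.0
time: 7.7
ee_pos: [0.4501, -0.0329, 0.1319]
eef_rot: [0.935, 0.355, -0.0, -0.0]
ft_force: [0.2, 0.1, -1.6]
width: 0.0478
grip_force: 20.0
t 7.7 pos [ 0.4501 -0.0329  0.1319] yawY -48.5 tilt 0.0 w 0.0478 grip 20.0 F [ 0.2  0.1 -1.6]
shift units [0.04 0.05 3.55]
```

View pics/w3.png

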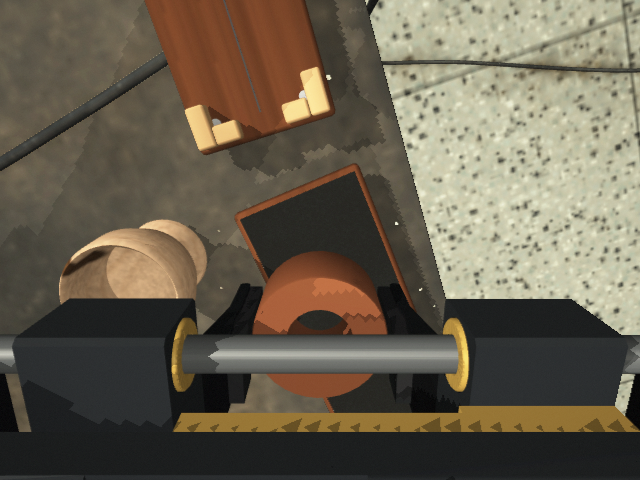

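```bash
python3 - <<'E'
from h import *
np.set_printoptions(precision=4,suppress=True)
c=C("w3"); P=lambda u,v,z:px2w(c,u,v,z)[:2]
print("side bd",P(238,215,.022),P(357,165,.022),P(412,300,.022)); print("cradle",P(207,153,.022),P(333,113,.022)); print("blocks inner corners",P(214,125,.034),P(303,100,.034),P(186,108,.034),P(315,68,.034),P(208,150,.034),P(331,110,.034))
E
python3 -m crank '[[[0.04,0.05,0.8],0],[[0,0,0.8],0],[[0,0,0.8],0],[[0,0,0.6],0],[[0,0,0.35],0],[[0,0,0.2],0],[[0,0,0],0],[[0,0,0],0]]'
```

```text
side bd [0.4255 0.0173] [ 0.5019 -0.0194] [ 0.4586 -0.1125]
cradle [0.4442 0.0572] [0.5154 0.0135]
blocks inner corners [0.4628 0.0623] [0.5088 0.0317] [0.4596 0.0806] [0.5266 0.038 ] [0.4488 0.0561] [0.5155 0.0157]
time: 8.75
ee_pos: [0.4526, -0.0338, 0.0263]
eef_rot: [0.935, 0.354, 0.0, 0.0]
ft_force: [0.0, 0.2, -1.2]
width: 0.0476
grip_force: 20.0
```

```bash
python3 -m crank '[[[0,0,0.06],0],[[0,0,0],0]]'
python3 -m crank '[[[0,0,0],0],[[0,0,0],0],[[0,0,0],0],[[0,0,0],0]]' 0.72
python3 -m crank '[[[0,0,-0.6],0],[[0,0,-1],0],[[0,0,-1],0],[[0,0,-1],0],[[0,0,-0.4],0],[[0,0,0],0]]'; python3 -c "
from h import *
info(); 
goto(.4325,.306,.145)"
```

```text
time: 9.0
ee_pos: [0.4525, -0.0339, 0.0242]
eef_rot: [0.935, 0.354, 0.0, 0.0]
ft_force: [0.7, -0.0, 1.1]
width: 0.0476
grip_force: 20.0
time: 9.5
ee_pos: [0.4522, -0.0339, 0.0239]
eef_rot: [0.935, 0.354, 0.0, 0.0]
ft_force: [-0.3, -0.6, 0.4]
width: 0.0623
grip_force: 0.0
time: 10.25
ee_pos: [0.4524, -0.0339, 0.144]
eef_rot: [0.935, 0.354, 0.0, 0.0]
ft_force: [-0.6, -0.1, -0.7]
width: 0.0624
grip_force: 0.0
t 10.2 pos [ 0.4524 -0.0339  0.144 ] yawY -48.5 tilt 0.1 w 0.0624 grip 0.0 F [-0.6 -0.1 -0.7]
shift units [ 7.01 -8.92 -0.03]
```

```bash
python3 -m crank '[[[0.576,-0.743,0],0],[[0.576,-0.743,0],0],[[0.576,-0.743,0],0],[[0.576,-0.743,0],0],[[0.576,-0.743,0],0],[[0.576,-0.743,0],0],[[0.576,-0.743,0],0],[[0.576,-0.743,0],0],[[0.576,-0.743,0],0],[[0.576,-0.743,0],0],[[0.576,-0.743,0],0],[[0.576,-0.743,0],0]]' 0.58
python3 -m crank '[[[0,0,0],0],[[0,0,0],0]]'; python3 -c "
from h import *
info(); shot('w4')
goto(.430,.304,.0245,-48.5)
c=C('w4')
print([np.round(w2px(c,p)) for p in ((.4491,.3211,.04),(.4109,.3073,.04),(.4311,.284,.04))])"
```

```text
time: 11.75
ee_pos: [0.4294, 0.3043, 0.1421]
eef_rot: [0.935, 0.354, -0.001, 0.0]
ft_force: [1.0, 0.1, -0.4]
width: 0.0507
grip_force: 0.0
time: 12.0
ee_pos: [0.4299, 0.3028, 0.1427]
eef_rot: [0.935, 0.354, -0.001, 0.0]
ft_force: [-0.6, -0.8, -0.1]
width: 0.0508
grip_force: 0.0
t 12.0 pos [0.4299 0.3028 0.1427] yawY -48.5 tilt 0.1 w 0.0508 grip 0.0 F [-0.6 -0.8 -0.1]
shift units [ 0.03 -0.04  3.95]
turn units -0.0
[array([318., 199.]), array([295., 255.]), array([342., 256.])]
```

View pics/w4.png

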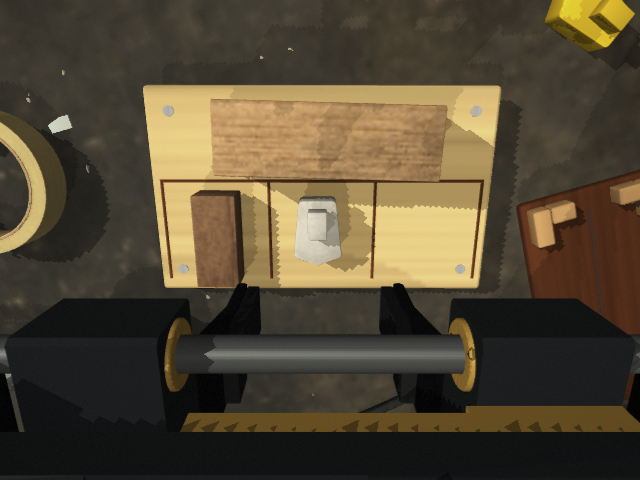

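Jaw at (318,230) matches the projection. Descending and gripping.

```bash
python3 -m crank '[[[0.03,-0.04,1],0],[[0,0,1],0],[[0,0,0.8],0],[[0,0,0.6],0],[[0,0,0.35],0],[[0,0,0.2],0],[[0,0,0],0],[[0,0,0],0]]'
python3 -m crank '[[[0,0,0],0],[[0,0,0],0],[[0,0,0],0],[[0,0,0],0],[[0,0,0],0]]' 0.1 20
python3 -m crank '[[[0,0,-0.3],0],[[0,0,-0.7],0],[[0,0,-1],0],[[0,0,-1],0],[[0,0,-0.8],0],[[0,0,0],0],[[0,0,0],0]]'; python3 -c "
from h import *
info(); shot('w5')
goto(.392,-.159,.13)"
```

```text
time: 13.05
ee_pos: [0.4305, 0.3056, 0.0261]
eef_rot: [0.935, 0.354, 0.001, -0.0]
ft_force: [1.1, -0.3, 0.8]
width: 0.0506
grip_force: 0.0
time: 13.68
ee_pos: [0.4301, 0.3054, 0.0256]
eef_rot: [0.935, 0.354, 0.0, 0.0]
ft_force: [-1.0, -1.0, 2.4]
width: 0.0301
grip_force: 19.9
time: 14.55
ee_pos: [0.4296, 0.3049, 0.1386]
eef_rot: [0.935, 0.354, -0.0, 0.0]
ft_force: [-0.5, -0.0, -1.4]
width: 0.0303
grip_force: 19.9
t 14.6 pos [0.4296 0.3049 0.1386] yawY -48.5 tilt 0.1 w 0.0303 grip 19.9 F [-0.5 -0.  -1.4]
shift units [-11.18  10.75   0.3 ]
```

View pics/w5.png

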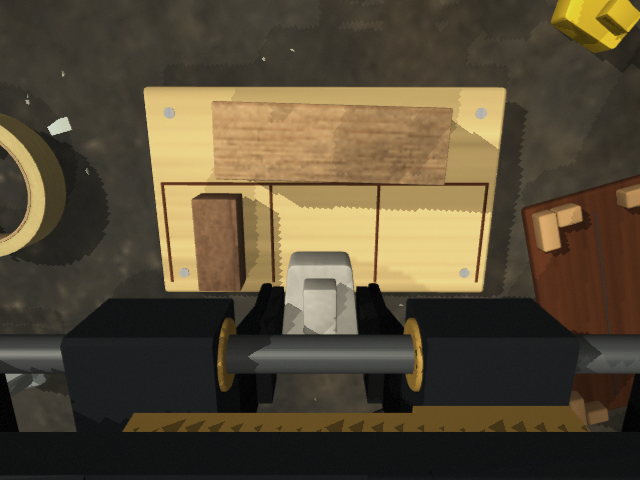

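```bash
python3 -m crank '[[[-0.745,0.717,0],0],[[-0.745,0.717,0],0],[[-0.745,0.717,0],0],[[-0.745,0.717,0],0],[[-0.745,0.717,0],0],[[-0.745,0.717,0],0],[[-0.745,0.717,0],0],[[-0.745,0.717,0],0],[[-0.745,0.717,0],0],[[-0.745,0.717,0],0],[[-0.745,0.717,0],0],[[-0.745,0.717,0],0]]'
python3 -m crank '[[[-0.745,0.717,0],0],[[-0.745,0.717,0],0],[[-0.745,0.717,0],0],[[0,0,0],0],[[0,0,0],0]]'; python3 -c "
from h import *
info()
goto(.392,-.159,.0256,-48.5)"
```

```text
time: 16.1
ee_pos: [0.3995, -0.0667, 0.1385]
eef_rot: [0.935, 0.354, -0.001, -0.0]
ft_force: [0.0, -0.9, -0.9]
width: 0.0297
grip_force: 19.9
time: 16.73
ee_pos: [0.3925, -0.1578, 0.1387]
eef_rot: [0.935, 0.355, -0.001, -0.0]
ft_force: [-0.1, 0.8, -1.3]
width: 0.0301
grip_force: 19.9
t 16.7 pos [ 0.3925 -0.1578  0.1387] yawY -48.5 tilt 0.1 w 0.0301 grip 19.9 F [-0.1  0.8 -1.3]
shift units [-0.04  0.02  3.77]
turn units 0.0
```

```bash
python3 -m crank '[[[-0.04,0.02,1],0],[[0,0,0.9],0],[[0,0,0.8],0],[[0,0,0.5],0],[[0,0,0.35],0],[[0,0,0.2],0],[[0,0,0.02],0],[[0,0,0],0],[[0,0,0],0]]'
python3 -m crank '[[[0,0,0],0],[[0,0,0],0],[[0,0,0],0],[[0,0,0],0]]' 0.58
python3 -m crank '[[[0,0,-0.6],0],[[0,0,-1],0],[[0,0,-1],0],[[0,0,-1],0],[[0,0,-0.4],0],[[0,0,0],0]]'; python3 -c "
from h import *
info(); 
goto(.3845,.3524,.145)"
```

```text
time: 17.85
ee_pos: [0.3927, -0.1598, 0.0267]
eef_rot: [0.935, 0.354, 0.0, 0.0]
ft_force: [-0.5, -0.1, -1.7]
width: 0.0303
grip_force: 19.9
time: 18.35
ee_pos: [0.3924, -0.1597, 0.0264]
eef_rot: [0.935, 0.354, 0.0, 0.0]
ft_force: [-0.6, 0.5, 0.7]
width: 0.0497
grip_force: 0.0
time: 19.1
ee_pos: [0.3926, -0.1597, 0.1464]
eef_rot: [0.935, 0.354, 0.0, 0.0]
ft_force: [-0.8, -0.3, 0.0]
width: 0.0505
grip_force: 0.0
t 19.1 pos [ 0.3926 -0.1597  0.1464] yawY -48.5 tilt 0.1 w 0.0505 grip 0.0 F [-0.8 -0.3  0. ]
shift units [ 11.11 -12.96   0.04]
```

```bash
python3 -m crank '[[[0.741,-0.864,0],0],[[0.741,-0.864,0],0],[[0.741,-0.864,0],0],[[0.741,-0.864,0],0],[[0.741,-0.864,0],0],[[0.741,-0.864,0],0],[[0.741,-0.864,0],0],[[0.741,-0.864,0],0],[[0.741,-0.864,0],0],[[0.741,-0.864,0],0],[[0.741,-0.864,0],0],[[0.741,-0.864,0],0]]'
python3 -m crank '[[[0.741,-0.864,0],0],[[0.741,-0.864,0],0],[[0.741,-0.864,0],0],[[0,0,0],0],[[0,0,0],0]]'; python3 -c "
from h import *
info()
goto(.3845,.3524,.0245,-48.5)"
```

```text
time: 20.6
ee_pos: [0.3852, 0.2507, 0.1447]
eef_rot: [0.935, 0.354, -0.001, 0.0]
ft_force: [-0.2, -0.0, -0.2]
width: 0.0504
grip_force: 0.0
time: 21.22
ee_pos: [0.384, 0.3514, 0.145]
eef_rot: [0.935, 0.354, -0.001, 0.0]
ft_force: [-0.2, 0.1, -0.3]
width: 0.0504
grip_force: 0.0
t 21.2 pos [0.384  0.3514 0.145 ] yawY -48.5 tilt 0.1 w 0.0504 grip 0.0 F [-0.2  0.1 -0.3]
shift units [ 0.04 -0.01  4.02]
turn units 0.0
```

```bash
python3 -m crank '[[[0.04,-0.01,1],0],[[0,0,1],0],[[0,0,0.8],0],[[0,0,0.6],0],[[0,0,0.42],0],[[0,0,0.2],0],[[0,0,0],0],[[0,0,0],0]]'
python3 -m crank '[[[0,0,0],0],[[0,0,0],0],[[0,0,0],0],[[0,0,0],0],[[0,0,0],0]]' 0.1 20
python3 -m crank '[[[0,0,-0.3],0],[[0,0,-0.7],0],[[0,0,-1],0],[[0,0,-1],0],[[0,0,-0.8],0],[[0,0,0],0],[[0,0,0],0]]'; python3 -c "
from h import *
info(); shot('w6')
goto(.422,-.096,.13)"
```

```text
time: 22.22
ee_pos: [0.3854, 0.3538, 0.0264]
eef_rot: [0.935, 0.354, 0.001, -0.0]
ft_force: [-0.3, 0.1, 0.9]
width: 0.0503
grip_force: 0.0
time: 22.85
ee_pos: [0.3851, 0.3535, 0.0259]
eef_rot: [0.935, 0.354, 0.0, 0.0]
ft_force: [-0.1, -0.2, 2.6]
width: 0.0275
grip_force: 20.0
time: 23.72
ee_pos: [0.3847, 0.3531, 0.1391]
eef_rot: [0.935, 0.354, -0.0, 0.0]
ft_force: [-0.2, -0.5, -0.7]
width: 0.0279
grip_force: 20.0
t 23.7 pos [0.3847 0.3531 0.1391] yawY -48.5 tilt 0.0 w 0.0279 grip 20.0 F [-0.2 -0.5 -0.7]
shift units [-8.99 12.03  0.31]
```

View pics/w6.png

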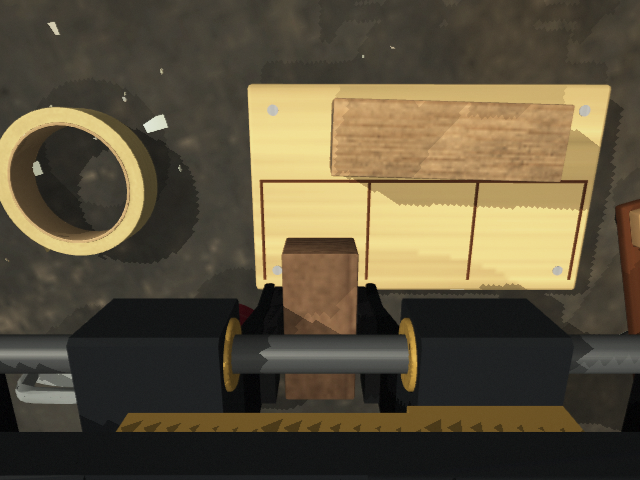

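Offcut is held straight between the fingers at (320,320). Carrying it to the middle slot.

```bash
python3 -m crank '[[[-0.599,0.802,0],0],[[-0.599,0.802,0],0],[[-0.599,0.802,0],0],[[-0.599,0.802,0],0],[[-0.599,0.802,0],0],[[-0.599,0.802,0],0],[[-0.599,0.802,0],0],[[-0.599,0.802,0],0],[[-0.599,0.802,0],0],[[-0.599,0.802,0],0],[[-0.599,0.802,0],0],[[-0.599,0.802,0],0]]'
python3 -m crank '[[[-0.599,0.802,0],0],[[-0.599,0.802,0],0],[[-0.599,0.802,0],0],[[0,0,0],0],[[0,0,0],0]]'; python3 -c "
from h import *
info()
goto(.422,-.096,.0255,-48.5)"
```

```text
time: 25.28
ee_pos: [0.4143, -0.0067, 0.1388]
eef_rot: [0.935, 0.354, -0.001, -0.0]
ft_force: [0.5, 0.1, -1.0]
width: 0.0276
grip_force: 20.0
time: 25.9
ee_pos: [0.422, -0.0949, 0.1391]
eef_rot: [0.935, 0.355, -0.001, -0.0]
ft_force: [0.6, 0.1, -1.0]
width: 0.0277
grip_force: 20.0
t 25.9 pos [ 0.422  -0.0949  0.1391] yawY -48.5 tilt 0.1 w 0.0277 grip 20.0 F [ 0.6  0.1 -1. ]
shift units [-0.02  0.03  3.79]
turn units 0.0
```

```bash
python3 -m crank '[[[-0.02,0.03,1],0],[[0,0,0.9],0],[[0,0,0.8],0],[[0,0,0.5],0],[[0,0,0.35],0],[[0,0,0.2],0],[[0,0,0.05],0],[[0,0,0],0],[[0,0,0],0]]'
python3 -m crank '[[[0,0,0],0],[[0,0,0],0],[[0,0,0],0],[[0,0,0],0]]' 0.58
python3 -m crank '[[[0,0,-0.6],0],[[0,0,-1],0],[[0,0,-1],0],[[0,0,-1],0],[[0,0,-0.8],0],[[0,0,0],0],[[0,0,0],0]]'; python3 -c "
from h import *
s=info(); print(s['joint_positions'])
goto(.4811,.3412,.17,40.2)"
```

```text
time: 27.02
ee_pos: [0.4229, -0.0966, 0.0261]
eef_rot: [0.935, 0.354, 0.0, 0.0]
ft_force: [0.2, -0.4, -0.5]
width: 0.0279
grip_force: 20.0
time: 27.52
ee_pos: [0.4226, -0.0965, 0.0258]
eef_rot: [0.935, 0.354, 0.0, 0.0]
ft_force: [0.6, -0.3, -0.0]
width: 0.0494
grip_force: 0.0
time: 28.4
ee_pos: [0.4221, -0.0965, 0.157]
eef_rot: [0.935, 0.354, -0.0, -0.0]
ft_force: [0.6, 0.2, 0.3]
width: 0.0503
grip_force: 0.0
t 28.4 pos [ 0.4221 -0.0965  0.157 ] yawY -48.5 tilt 0.0 w 0.0503 grip 0.0 F [0.6 0.2 0.3]
[ 0.04798834 -0.04278993  0.06950453  2.02828779  0.00321556  1.15682546
 -0.72992808]
shift units [11.14 -9.62 -0.43]
turn units -11.08
```

```bash
python3 -m crank '[[[0.928,-0.802,-0.03],0],[[0.928,-0.802,-0.03],0],[[0.928,-0.802,-0.03],0],[[0.928,-0.802,-0.03],0],[[0.928,-0.802,-0.03],0],[[0.928,-0.802,-0.03],0],[[0.928,-0.802,-0.03],0],[[0.928,-0.802,-0.03],0],[[0.928,-0.802,-0.03],0],[[0.928,-0.802,-0.03],0],[[0.928,-0.802,-0.03],0],[[0.928,-0.802,-0.03],0]]' 0.72
python3 -m crank '[[[0,0,0],-1],[[0,0,0],-1],[[0,0,0],-1],[[0,0,0],-1],[[0,0,0],-1],[[0,0,0],-1],[[0,0,0],-1],[[0,0,0],-1],[[0,0,0],-1],[[0,0,0],-1],[[0,0,0],-1],[[0,0,0],-0.1]]'
python3 -m crank '[[[0,0,0],0],[[0,0,0],0]]'; python3 -c "
from h import *
s=info(); print(s['joint_positions']);shot('w7')
goto(.4811,.3412,.042,40.2)"
```

```text
time: 29.9
ee_pos: [0.4809, 0.3419, 0.167]
eef_rot: [0.935, 0.354, -0.001, 0.0]
ft_force: [0.3, -0.0, 0.7]
width: 0.0628
grip_force: 0.0
time: 31.4
ee_pos: [0.4809, 0.3408, 0.1672]
eef_rot: [0.42, 0.907, -0.001, -0.001]
ft_force: [0.1, 0.1, 0.1]
width: 0.0626
grip_force: 0.0
time: 31.65
ee_pos: [0.4812, 0.3411, 0.1683]
eef_rot: [0.421, 0.907, -0.0, -0.0]
ft_force: [-0.3, -0.2, 1.1]
width: 0.0623
grip_force: 0.0
t 31.6 pos [0.4812 0.3411 0.1683] yawY 40.2 tilt 0.0 w 0.0623 grip 0.0 F [-0.3 -0.2  1.1]
[-0.27020643  0.33692534 -0.51869055  1.6074361   0.17387745  1.24377611
 -0.1188323 ]
shift units [ 0.   -0.    4.21]
turn units 0.01
```

View pics/w7.png

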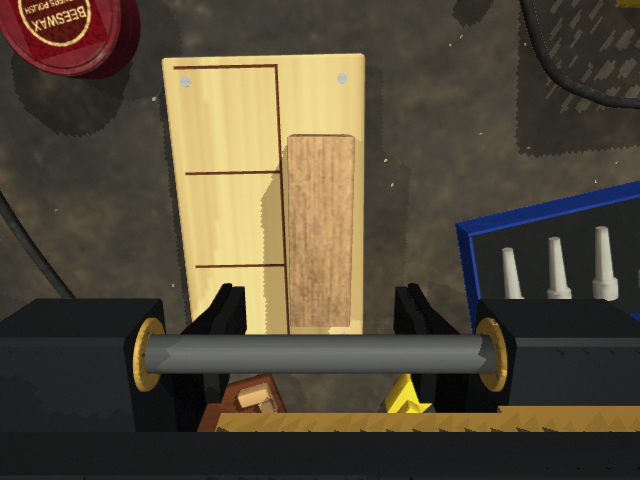

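Run:
```python
from h import *
np.set_printoptions(precision=3,suppress=True)
c=C("w7"); print("box rim",px2w(c,457,224,.05),px2w(c,490,318,.05),px2w(c,640,182,.05))
si=T_cam("side")
for q in ((307,165,0),(305,150,.05),(352,167,0),(360,155,.05),(350,90,.15),(343,100,.15),(362,135,.05)): print(q,px2w(si,*q))
goto(.4811,.3412,.030)
```

```text
box rim [0.549 0.407 0.05 ] [0.619 0.372 0.05 ] [0.622 0.506 0.05 ]
(307, 165, 0) [0.578 0.415 0.   ]
(305, 150, 0.05) [0.568 0.404 0.05 ]
(352, 167, 0) [0.668 0.356 0.   ]
(360, 155, 0.05) [0.667 0.324 0.05 ]
(350, 90, 0.15) [0.71  0.445 0.15 ]
(343, 100, 0.15) [0.669 0.408 0.15 ]
(362, 135, 0.05) [0.72 0.4  0.05]
shift units [ 0.   -0.    4.61]
```

```bash
python3 -m crank '[[[0,0,1],0],[[0,0,1],0],[[0,0,1],0],[[0,0,0.8],0],[[0,0,0.5],0],[[0,0,0.31],0],[[0,0,0],0],[[0,0,0],0]]'
python3 -m crank '[[[0,0,0],0],[[0,0,0],0],[[0,0,0],0],[[0,0,0],0],[[0,0,0],0]]' 0.3 35
python3 -m crank '[[[0,0,-0.3],0],[[0,0,-0.7],0],[[0,0,-1],0],[[0,0,-1],0],[[0,0,-0.5],0],[[0,0,0],0],[[0,0,0],0]]'; python3 -c "
from h import *
info()
goto(.5235,.112,.135,-30)"
```

```text
time: 32.7
ee_pos: [0.4818, 0.3415, 0.0311]
eef_rot: [0.42, 0.907, 0.001, 0.0]
ft_force: [0.0, 0.4, -1.1]
width: 0.0623
grip_force: 0.0
time: 33.33
ee_pos: [0.4815, 0.3411, 0.0305]
eef_rot: [0.42, 0.907, 0.0, 0.0]
ft_force: [-0.1, -0.4, 3.3]
width: 0.0414
grip_force: 35.0
time: 34.2
ee_pos: [0.4809, 0.3406, 0.1342]
eef_rot: [0.42, 0.907, -0.001, -0.0]
ft_force: [0.3, -0.1, -1.1]
width: 0.0415
grip_force: 35.0
t 34.2 pos [0.4809 0.3406 0.1342] yawY 40.3 tilt 0.1 w 0.0415 grip 35.0 F [ 0.3 -0.1 -1.1]
shift units [-6.73 -3.85 -0.02]
turn units 8.79
```

```bash
python3 -m crank '[[[-0.74,-0.423,0],0],[[-0.74,-0.423,0],0],[[-0.74,-0.423,0],0],[[-0.74,-0.423,0],0],[[-0.74,-0.423,0],0],[[-0.74,-0.423,0],0],[[-0.74,-0.423,0],0],[[-0.74,-0.423,0],0],[[-0.74,-0.423,0],0],[[0,0,0],0]]'
python3 -m crank '[[[0,0,0],1],[[0,0,0],1],[[0,0,0],1],[[0,0,0],1],[[0,0,0],1],[[0,0,0],1],[[0,0,0],1],[[0,0,0],1],[[0,0,0],0.79],[[0,0,0],0],[[0,0,0],0]]'; python3 -c "
from h import *
info(); shot('w8')
goto(.5235,.113,.03,-30)"
```

```text
time: 35.45
ee_pos: [0.5233, 0.1124, 0.134]
eef_rot: [0.422, 0.907, -0.001, -0.001]
ft_force: [-0.5, 0.0, -1.1]
width: 0.0417
grip_force: 35.0
time: 36.83
ee_pos: [0.5232, 0.1153, 0.1348]
eef_rot: [0.865, 0.501, -0.0, -0.0]
ft_force: [0.5, -0.2, -0.7]
width: 0.0418
grip_force: 35.0
t 36.8 pos [0.5232 0.1153 0.1348] yawY -29.8 tilt 0.0 w 0.0418 grip 35.0 F [ 0.5 -0.2 -0.7]
shift units [-0.06  0.04  3.5 ]
turn units 0.02
```

View pics/w8.png

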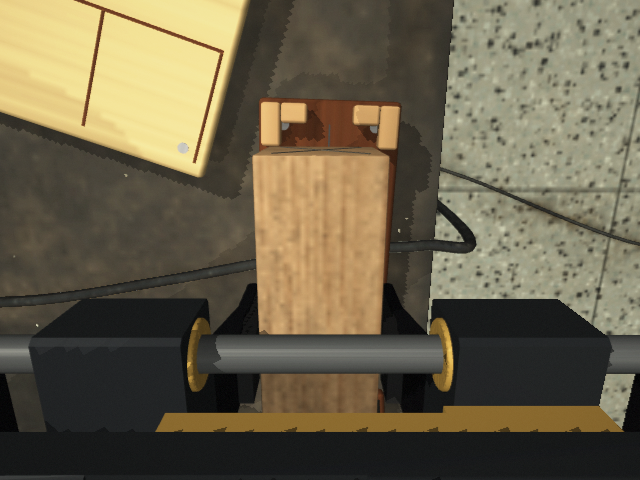

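Run:
```python
from h import *
np.set_printoptions(precision=4,suppress=True)
c=C("w8"); P=lambda u,v,z:px2w(c,u,v,z)[:2]
a,b=P(262,100,.022),P(402,104,.022); print(a,b,np.linalg.norm(b-a))
i,j=P(281,123,.034),P(380,125,.034); print("inner",i,j,np.linalg.norm(j-i),np.degrees(np.arctan2(*(j-i)[::-1])))
n=(np.array([.4442,.0572])+[.4488,.0561])/2; n2=(np.array([.5154,.0135])+[.5155,.0157])/2
print("y dir", np.degrees(np.arctan2(*((a+b)/2-(n+n2)/2)[::-1])), np.linalg.norm((a+b-n-n2)/2), "centre",(a+b+n+n2)/4)
th=np.radians(60); print("centre from inner",(i+j)/2-.075*np.array([np.cos(th),np.sin(th)]))
print("blank end",P(253,153,.034+.135-.03+.03),P(388,153,.169))
```

```text
[0.5357 0.2087] [0.6101 0.1633] 0.08719581140606819
inner [0.5397 0.1907] [0.591  0.1599] 0.05978657575077711 -30.9898814058626
y dir 58.57124427448386 0.17621299714502758 centre [0.5269 0.1108]
centre from inner [0.5278 0.1103]
blank end [0.539  0.1828] [0.574  0.1626]
```

```bash
python3 -m crank '[[[-0.09,0.2,0],0],[[0,0,0],0.15],[[0,0,1],0],[[0,0,1],0],[[0,0,0.6],0],[[0,0,0.4],0],[[0,0,0.3],0],[[0,0,0.16],0],[[0,0,0],0],[[0,0,0],0]]'; python3 -c "
from h import *
info()
goto(.527,.110,.0305,-31)"
```

```text
time: 38.12
ee_pos: [0.5278, 0.1096, 0.032]
eef_rot: [0.871, 0.491, 0.0, 0.0]
ft_force: [-0.3, 0.9, -1.5]
width: 0.0418
grip_force: 35.0
t 38.1 pos [0.5278 0.1096 0.032 ] yawY -31.2 tilt 0.1 w 0.0418 grip 35.0 F [-0.3  0.9 -1.5]
shift units [-0.   -0.03  0.05]
turn units -0.03
```

```bash
python3 -m crank '[[[0,0,0.05],0],[[0,0,0],0]]'
python3 -m crank '[[[0,0,0],0],[[0,0,0],0],[[0,0,0],0],[[0,0,0],0]]' 0.72
python3 -m crank '[[[0,0,-0.5],0],[[0,0,-1],0],[[0,0,-1],0],[[0,0,-1],0],[[0,0,-0.8],0],[[0,0,0],0],[[-1,0,0],0],[[-1,0,0],0],[[-1,0,0],0],[[0,0,0],0],[[0,0,0],0]]'; python3 -c "
from h import *
info(); shot('w9')
goto(.4525,-.0339,.15,-48.5)"
```

```text
time: 38.38
ee_pos: [0.5278, 0.1096, 0.0304]
eef_rot: [0.871, 0.491, 0.0, 0.0]
ft_force: [-0.4, -0.4, 3.0]
width: 0.0416
grip_force: 35.0
time: 38.88
ee_pos: [0.5273, 0.1095, 0.0299]
eef_rot: [0.871, 0.491, -0.0, -0.0]
ft_force: [0.8, 0.7, 0.5]
width: 0.0617
grip_force: 0.0
time: 40.25
ee_pos: [0.4809, 0.0332, 0.1589]
eef_rot: [0.871, 0.491, 0.0, -0.0]
ft_force: [0.1, -1.0, -0.5]
width: 0.0627
grip_force: 0.0
t 40.2 pos [0.4809 0.0332 0.1589] yawY -31.2 tilt 0.0 w 0.0627 grip 0.0 F [ 0.1 -1.  -0.5]
shift units [-2.41  0.35  0.29]
turn units 2.17
```

View pics/w9.png

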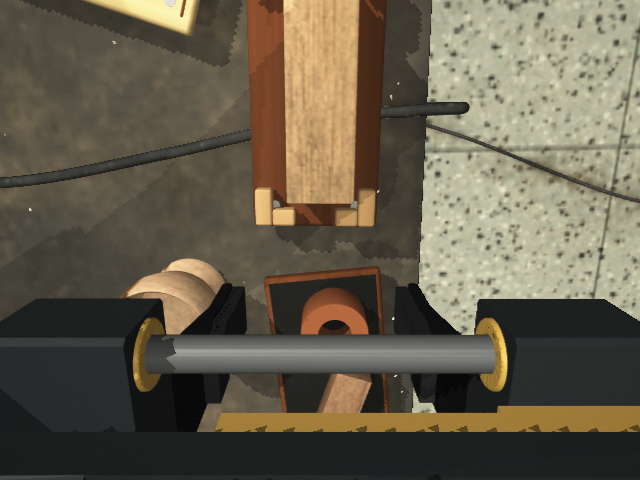

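Blank (286–357 wide, end at row 205) lies inside the corner blocks. Fetching the roll.

```bash
python3 -m crank '[[[-0.8,0.12,0],0],[[-0.8,0.12,0],0],[[-0.8,0.11,0],0],[[0,0,0],1],[[0,0,0],1],[[0,0,0],0.17],[[0,0,0],0],[[0,0,0],0]]'; python3 -c "
from h import *
info()
goto(.4525,-.0339,.0245,-48.5)"
```

```text
time: 41.3
ee_pos: [0.4525, -0.0343, 0.1589]
eef_rot: [0.935, 0.355, 0.0, -0.0]
ft_force: [-0.4, -0.1, 0.1]
width: 0.0625
grip_force: 0.0
t 41.3 pos [ 0.4525 -0.0343  0.1589] yawY -48.4 tilt 0.0 w 0.0625 grip 0.0 F [-0.4 -0.1  0.1]
shift units [ 0.01 -0.01  4.48]
turn units 0.01
```

```bash
python3 -m crank '[[[0,0,1],0],[[0,0,1],0],[[0,0,1],0],[[0,0,0.8],0],[[0,0,0.4],0],[[0,0,0.28],0],[[0,0,0],0],[[0,0,0],0]]'
python3 -m crank '[[[0,0,0],0],[[0,0,0],0],[[0,0,0],0],[[0,0,0],0],[[0,0,0],0]]' 0.3 20
python3 -m crank '[[[0,0,-0.3],0],[[0,0,-0.7],0],[[0,0,-1],0],[[0,0,-1],0],[[0,0,-0.8],0],[[0,0,0],0],[[0,0,0],0]]'; python3 -c "
from h import *
info()
goto(.4815,.2489,.14,-48.5)"
```

```text
time: 42.3
ee_pos: [0.453, -0.0345, 0.0252]
eef_rot: [0.935, 0.354, 0.001, 0.0]
ft_force: [1.0, 0.3, -0.4]
width: 0.0629
grip_force: 0.0
time: 42.92
ee_pos: [0.4527, -0.0345, 0.0249]
eef_rot: [0.935, 0.354, 0.0, 0.0]
ft_force: [-1.5, -1.1, 5.9]
width: 0.048
grip_force: 20.0
time: 43.8
ee_pos: [0.452, -0.0345, 0.1379]
eef_rot: [0.935, 0.354, -0.0, -0.0]
ft_force: [0.1, -0.7, -0.9]
width: 0.0476
grip_force: 20.0
t 43.8 pos [ 0.452  -0.0345  0.1379] yawY -48.6 tilt 0.0 w 0.0476 grip 20.0 F [ 0.1 -0.7 -0.9]
shift units [ 6.99 -6.43 -0.07]
turn units -0.01
```

```bash
python3 -m crank '[[[0.583,-0.536,0],0],[[0.583,-0.536,0],0],[[0.583,-0.536,0],0],[[0.583,-0.536,0],0],[[0.583,-0.536,0],0],[[0.583,-0.536,0],0],[[0.583,-0.536,0],0],[[0.583,-0.536,0],0],[[0.583,-0.536,0],0],[[0.583,-0.536,0],0],[[0.583,-0.536,0],0],[[0.583,-0.536,0],0]]'
python3 -m crank '[[[0,0,0],0],[[0,0,0],0],[[0,0,0],0]]'; python3 -c "
from h import *
info()
goto(.4817,.2487,.0255,-48.5)"
```

```text
time: 45.3
ee_pos: [0.4814, 0.2495, 0.1371]
eef_rot: [0.935, 0.354, -0.001, 0.0]
ft_force: [0.9, -0.2, -0.9]
width: 0.0477
grip_force: 20.0
time: 45.68
ee_pos: [0.4821, 0.248, 0.1382]
eef_rot: [0.936, 0.353, -0.0, 0.0]
ft_force: [0.3, -0.1, -0.9]
width: 0.0477
grip_force: 20.0
t 45.7 pos [0.4821 0.248  0.1382] yawY -48.6 tilt 0.0 w 0.0477 grip 20.0 F [ 0.3 -0.1 -0.9]
shift units [ 0.01 -0.03  3.76]
turn units -0.02
```

```bash
python3 -m crank '[[[0.01,-0.03,1],0],[[0,0,1],0],[[0,0,0.8],0],[[0,0,0.5],0],[[0,0,0.3],0],[[0,0,0.16],0],[[0,0,0],0],[[0,0,0],0],[[0,0,0],0]]'; python3 -c "
from h import *
info()
goto(.4817,.2488,.025,-48.5)"
```

```text
time: 46.8
ee_pos: [0.482, 0.2501, 0.0263]
eef_rot: [0.935, 0.354, 0.0, -0.0]
ft_force: [-0.4, 0.1, -1.1]
width: 0.0478
grip_force: 20.0
t 46.8 pos [0.482  0.2501 0.0263] yawY -48.6 tilt 0.1 w 0.0478 grip 20.0 F [-0.4  0.1 -1.1]
shift units [-0.04  0.03  0.04]
turn units -0.01
```

Next: small correction, release, rise, then on to the jaw.

```bash
python3 -m crank '[[[-0.03,0.03,0],0],[[0,0,0.05],0],[[0,0,0],0]]'
python3 -m crank '[[[0,0,0],0],[[0,0,0],0],[[0,0,0],0],[[0,0,0],0]]' 0.68
python3 -m crank '[[[0,0,-0.5],0],[[0,0,-1],0],[[0,0,-1],0],[[0,0,-1],0],[[0,0,-0.5],0],[[0,0,0],0],[[0,0,0],0]]'; python3 -c "
from h import *
info()
goto(.3926,-.1597,.145,-48.5)"
```

```text
time: 47.18
ee_pos: [0.4819, 0.2485, 0.0249]
eef_rot: [0.935, 0.354, 0.0, 0.0]
ft_force: [-2.3, -3.0, 7.6]
width: 0.0479
grip_force: 20.0
time: 47.68
ee_pos: [0.4816, 0.2487, 0.0242]
eef_rot: [0.935, 0.354, -0.0, -0.0]
ft_force: [0.2, -0.5, 0.5]
width: 0.0587
grip_force: 0.0
time: 48.55
ee_pos: [0.4811, 0.2483, 0.1432]
eef_rot: [0.935, 0.354, -0.001, 0.0]
ft_force: [0.2, 0.4, -0.3]
width: 0.0591
grip_force: 0.0
t 48.5 pos [0.4811 0.2483 0.1432] yawY -48.6 tilt 0.1 w 0.0591 grip 0.0 F [ 0.2  0.4 -0.3]
shift units [-11.21   8.24  -0.05]
turn units -0.01
```

```bash
python3 -m crank '[[[-0.8,0.589,0],0],[[-0.8,0.589,0],0],[[-0.8,0.589,0],0],[[-0.8,0.589,0],0],[[-0.8,0.589,0],0],[[-0.8,0.589,0],0],[[-0.8,0.589,0],0],[[-0.8,0.589,0],0],[[-0.8,0.589,0],0],[[-0.8,0.589,0],0],[[-0.8,0.589,0],0],[[-0.8,0.589,0],0]]' 0.58
python3 -m crank '[[[-0.8,0.589,0],0],[[-0.8,0.589,0],0],[[0,0,0],0],[[0,0,0],0],[[0,0,0],0]]'; python3 -c "
from h import *
info()
goto(.3924,-.1597,.0255,-48.5)"
```

```text
time: 50.05
ee_pos: [0.4051, -0.1017, 0.1432]
eef_rot: [0.935, 0.354, -0.001, -0.0]
ft_force: [0.5, 0.0, -0.1]
width: 0.0506
grip_force: 0.0
time: 50.68
ee_pos: [0.3935, -0.1583, 0.1439]
eef_rot: [0.935, 0.354, -0.0, -0.0]
ft_force: [0.2, 0.8, -0.1]
width: 0.0506
grip_force: 0.0
t 50.7 pos [ 0.3935 -0.1583  0.1439] yawY -48.5 tilt 0.0 w 0.0506 grip 0.0 F [ 0.2  0.8 -0.1]
shift units [-0.06  0.01  3.95]
turn units 0.0
```

```bash
python3 -m crank '[[[-0.06,0.01,1],0],[[0,0,1],0],[[0,0,0.8],0],[[0,0,0.6],0],[[0,0,0.35],0],[[0,0,0.2],0],[[0,0,0],0],[[0,0,0],0]]'
python3 -m crank '[[[0,0,0],0],[[0,0,0],0],[[0,0,0],0],[[0,0,0],0],[[0,0,0],0]]' 0.1 20
python3 -m crank '[[[0,0,-0.3],0],[[0,0,-0.7],0],[[0,0,-1],0],[[0,0,-1],0],[[0,0,-0.8],0],[[0,0,0],0],[[0,0,0],0]]'; python3 -c "
from h import *
info()
goto(.4301,.3053,.14,-48.5)"
```

```text
time: 51.68
ee_pos: [0.3928, -0.1607, 0.0263]
eef_rot: [0.935, 0.354, 0.0, 0.0]
ft_force: [0.2, 0.5, -0.3]
width: 0.0506
grip_force: 0.0
time: 52.3
ee_pos: [0.3924, -0.1606, 0.0259]
eef_rot: [0.935, 0.354, 0.0, 0.0]
ft_force: [-0.2, -0.4, 2.9]
width: 0.0299
grip_force: 19.9
time: 53.18
ee_pos: [0.3918, -0.1604, 0.139]
eef_rot: [0.935, 0.354, -0.0, -0.0]
ft_force: [0.2, 0.2, -1.6]
width: 0.03
grip_force: 19.9
t 53.2 pos [ 0.3918 -0.1604  0.139 ] yawY -48.6 tilt 0.0 w 0.0300 grip 19.9 F [ 0.2  0.2 -1.6]
shift units [ 11.23 -10.79  -0.03]
turn units -0.01
```

```bash
python3 -m crank '[[[0.748,-0.719,0],0],[[0.748,-0.719,0],0],[[0.748,-0.719,0],0],[[0.748,-0.719,0],0],[[0.748,-0.719,0],0],[[0.748,-0.719,0],0],[[0.748,-0.719,0],0],[[0.748,-0.719,0],0],[[0.748,-0.719,0],0],[[0.748,-0.719,0],0],[[0.748,-0.719,0],0],[[0.748,-0.719,0],0]]'
python3 -m crank '[[[0.748,-0.719,0],0],[[0.748,-0.719,0],0],[[0.748,-0.719,0],0],[[0,0,0],0],[[0,0,0],0],[[0,0,0],0]]'; python3 -c "
from h import *
info()
goto(.4294,.3044,.027,-48.5)"
```

```text
time: 54.68
ee_pos: [0.4222, 0.2123, 0.1384]
eef_rot: [0.935, 0.354, -0.001, -0.0]
ft_force: [-0.5, -0.4, -1.0]
width: 0.0302
grip_force: 19.9
time: 55.42
ee_pos: [0.4306, 0.3036, 0.1393]
eef_rot: [0.936, 0.353, -0.0, 0.0]
ft_force: [-0.1, 0.2, -0.7]
width: 0.0299
grip_force: 19.9
t 55.4 pos [0.4306 0.3036 0.1393] yawY -48.6 tilt 0.1 w 0.0299 grip 19.9 F [-0.1  0.2 -0.7]
shift units [-0.01 -0.05  3.74]
turn units -0.02
```

```bash
python3 -m crank '[[[-0.01,-0.05,1],0],[[0,0,1],0],[[0,0,0.8],0],[[0,0,0.5],0],[[0,0,0.3],0],[[0,0,0.14],0],[[0,0,0],0],[[0,0,0],0],[[0,0,0],0]]'; python3 -c "
from h import *
info()
goto(.4298,.3049,.026,-48.5)"
```

```text
time: 56.55
ee_pos: [0.4296, 0.3058, 0.028]
eef_rot: [0.935, 0.354, 0.0, -0.0]
ft_force: [0.0, -0.2, -1.9]
width: 0.0301
grip_force: 19.9
t 56.5 pos [0.4296 0.3058 0.028 ] yawY -48.6 tilt 0.0 w 0.0301 grip 19.9 F [ 0.  -0.2 -1.9]
shift units [-0.01  0.03  0.07]
turn units -0.01
```

```bash
python3 -m crank '[[[-0.01,0.03,0],0],[[0,0,0.06],0],[[0,0,0],0]]'
python3 -m crank '[[[0,0,0],0],[[0,0,0],0],[[0,0,0],0],[[0,0,0],0]]' 0.52
python3 -m crank '[[[0,0,-0.5],0],[[0,0,-1],0],[[0,0,-1],0],[[0,0,-1],0],[[0,0,-0.5],0],[[0,0,0],0],[[0,0,0],0]]'; python3 -c "
from h import *
info()
goto(.4226,-.0965,.145,-48.5)"
```

```text
time: 56.92
ee_pos: [0.4299, 0.3048, 0.0259]
eef_rot: [0.935, 0.354, 0.0, 0.0]
ft_force: [-1.0, -1.4, 2.6]
width: 0.0303
grip_force: 19.8
time: 57.42
ee_pos: [0.4296, 0.3048, 0.0257]
eef_rot: [0.935, 0.354, -0.0, -0.0]
ft_force: [-0.4, 0.1, -0.1]
width: 0.045
grip_force: 0.0
time: 58.3
ee_pos: [0.4292, 0.3044, 0.1447]
eef_rot: [0.935, 0.354, -0.001, 0.0]
ft_force: [0.7, 0.1, -0.5]
width: 0.0456
grip_force: 0.0
t 58.3 pos [0.4292 0.3044 0.1447] yawY -48.6 tilt 0.1 w 0.0456 grip 0.0 F [ 0.7  0.1 -0.5]
shift units [-9.01  9.87  0.  ]
turn units -0.01
```

```bash
python3 -m crank '[[[-0.751,0.822,0],0],[[-0.751,0.822,0],0],[[-0.751,0.822,0],0],[[-0.751,0.822,0],0],[[-0.751,0.822,0],0],[[-0.751,0.822,0],0],[[-0.751,0.822,0],0],[[-0.751,0.822,0],0],[[-0.751,0.822,0],0],[[-0.751,0.822,0],0],[[-0.751,0.822,0],0],[[-0.751,0.822,0],0]]' 0.58
python3 -m crank '[[[0,0,0],0],[[0,0,0],0],[[0,0,0],0]]'; python3 -c "
from h import *
info()
goto(.4226,-.096,.0255,-48.5)"
```

```text
time: 59.8
ee_pos: [0.422, -0.097, 0.1446]
eef_rot: [0.935, 0.354, -0.001, -0.0]
ft_force: [0.3, 1.1, 0.7]
width: 0.0505
grip_force: 0.0
time: 60.18
ee_pos: [0.4227, -0.0949, 0.1454]
eef_rot: [0.935, 0.355, -0.0, -0.0]
ft_force: [-0.3, 0.4, 0.2]
width: 0.0509
grip_force: 0.0
t 60.2 pos [ 0.4227 -0.0949  0.1454] yawY -48.5 tilt 0.0 w 0.0509 grip 0.0 F [-0.3  0.4  0.2]
shift units [-0.03  0.03  4.  ]
turn units 0.0
```

```bash
python3 -m crank '[[[-0.02,0.03,1],0],[[0,0,1],0],[[0,0,0.8],0],[[0,0,0.6],0],[[0,0,0.4],0],[[0,0,0.2],0],[[0,0,0],0],[[0,0,0],0]]'
python3 -m crank '[[[0,0,0],0],[[0,0,0],0],[[0,0,0],0],[[0,0,0],0],[[0,0,0],0]]' 0.1 20
python3 -m crank '[[[0,0,-0.3],0],[[0,0,-0.7],0],[[0,0,-1],0],[[0,0,-1],0],[[0,0,-0.8],0],[[0,0,0],0],[[0,0,0],0]]'; python3 -c "
from h import *
info()
goto(.3848,.3530,.14,-48.5)"
```

```text
time: 61.18
ee_pos: [0.4235, -0.0971, 0.0263]
eef_rot: [0.935, 0.354, 0.0, 0.0]
ft_force: [0.0, 0.3, -0.0]
width: 0.051
grip_force: 0.0
time: 61.8
ee_pos: [0.4231, -0.0971, 0.0259]
eef_rot: [0.935, 0.354, 0.0, 0.0]
ft_force: [-1.7, 0.2, 3.0]
width: 0.0278
grip_force: 20.0
time: 62.68
ee_pos: [0.4225, -0.097, 0.1393]
eef_rot: [0.935, 0.354, -0.0, -0.0]
ft_force: [0.4, 0.2, -1.6]
width: 0.0279
grip_force: 20.0
t 62.7 pos [ 0.4225 -0.097   0.1393] yawY -48.6 tilt 0.0 w 0.0279 grip 20.0 F [ 0.4  0.2 -1.6]
shift units [  8.98 -12.08  -0.02]
turn units -0.01
```

```bash
python3 -m crank '[[[0.599,-0.805,0],0],[[0.599,-0.805,0],0],[[0.599,-0.805,0],0],[[0.599,-0.805,0],0],[[0.599,-0.805,0],0],[[0.599,-0.805,0],0],[[0.599,-0.805,0],0],[[0.599,-0.805,0],0],[[0.599,-0.805,0],0],[[0.599,-0.805,0],0],[[0.599,-0.805,0],0],[[0.599,-0.805,0],0]]'
python3 -m crank '[[[0.599,-0.805,0],0],[[0.599,-0.805,0],0],[[0.599,-0.805,0],0],[[0,0,0],0],[[0,0,0],0],[[0,0,0],0]]'; python3 -c "
from h import *
info()
goto(.3847,.3526,.027,-48.5)"
```

```text
time: 64.18
ee_pos: [0.3921, 0.2635, 0.1386]
eef_rot: [0.935, 0.354, -0.001, 0.0]
ft_force: [0.1, -0.6, -0.6]
width: 0.0279
grip_force: 20.0
time: 64.92
ee_pos: [0.3856, 0.3518, 0.1394]
eef_rot: [0.936, 0.353, -0.0, 0.0]
ft_force: [-0.1, -0.9, -0.5]
width: 0.028
grip_force: 20.0
t 64.9 pos [0.3856 0.3518 0.1394] yawY -48.6 tilt 0.0 w 0.0280 grip 20.0 F [-0.1 -0.9 -0.5]
shift units [-0.   -0.04  3.75]
turn units -0.02
```

```bash
python3 -m crank '[[[0,-0.04,1],0],[[0,0,1],0],[[0,0,0.8],0],[[0,0,0.5],0],[[0,0,0.3],0],[[0,0,0.14],0],[[0,0,0],0],[[0,0,0],0],[[0,0,0],0]]'; python3 -c "
from h import *
info()
goto(.3851,.3534,.026,-48.5)"
```

```text
time: 66.05
ee_pos: [0.3847, 0.3541, 0.028]
eef_rot: [0.935, 0.354, 0.0, -0.0]
ft_force: [-0.7, -0.1, -0.7]
width: 0.0278
grip_force: 20.0
t 66.0 pos [0.3847 0.3541 0.028 ] yawY -48.6 tilt 0.0 w 0.0278 grip 20.0 F [-0.7 -0.1 -0.7]
shift units [-0.01  0.02  0.07]
turn units -0.01
```

Release, then rise and go to the first look pose (.4319,.3036,.2225) for comparison.

```bash
python3 -m crank '[[[-0.01,0.02,0],0],[[0,0,0.06],0],[[0,0,0],0]]'
python3 -m crank '[[[0,0,0],0],[[0,0,0],0],[[0,0,0],0],[[0,0,0],0]]' 0.58
python3 -m crank '[[[0,0,-0.5],0],[[0,0,-1],0],[[0,0,-1],0],[[0,0,-1],0],[[0,0,-1],0],[[0,0,-1],0],[[0,0,-1],0],[[0,0.8,0],0],[[0,0.8,0],0],[[0,0.7,0],0],[[0,0,0],0],[[0,0,0],0]]'
python3 - <<'E'
from h import *
info(); shot('w10')
a=cv2.imread("pics/w10.png")[85:265,180:460]
cv2.imwrite("pics/w10c.png",cv2.resize(a,None,fx=2.8,fy=2.8,interpolation=cv2.INTER_CUBIC))
c=C("w10")
for n,p in dict(roll=(.4819,.249,.052),off=(.3845,.3524,.044),step=(.4385,.3117,.052),tip=(.4158,.2908,.04),back=(.4491,.3211,.04)).items():
    u,v=w2px(c,p); print(n,round((u-180)*2.8),round((v-85)*2.8))
d=C("w1")
for q in ((88,287),(187,285),(196,502),(98,502)):
    u,v=w2px(c,px2w(d,190+q[0]/3,85+q[1]/3,.044)); print("offc",round((u-180)*2.8),round((v-85)*2.8))
E
```

```text
time: 66.42
ee_pos: [0.3848, 0.3532, 0.0259]
eef_rot: [0.935, 0.354, 0.0, 0.0]
ft_force: [-0.9, -0.5, 2.7]
width: 0.0277
grip_force: 20.0
time: 66.92
ee_pos: [0.3846, 0.3532, 0.0257]
eef_rot: [0.935, 0.354, -0.0, 0.0]
ft_force: [0.5, -0.3, -0.9]
width: 0.0494
grip_force: 0.0
time: 68.42
ee_pos: [0.4296, 0.3023, 0.2214]
eef_rot: [0.935, 0.354, 0.0, -0.0]
ft_force: [-0.0, -0.1, -0.4]
width: 0.0503
grip_force: 0.0
t 68.4 pos [0.4296 0.3023 0.2214] yawY -48.5 tilt 0.0 w 0.0503 grip 0.0 F [-0.  -0.1 -0.4]
roll 649 356
off 162 365
step 386 325
tip 388 418
back 386 270
offc 110 263
offc 203 260
offc 213 464
offc 122 465
```

View pics/w10c.png

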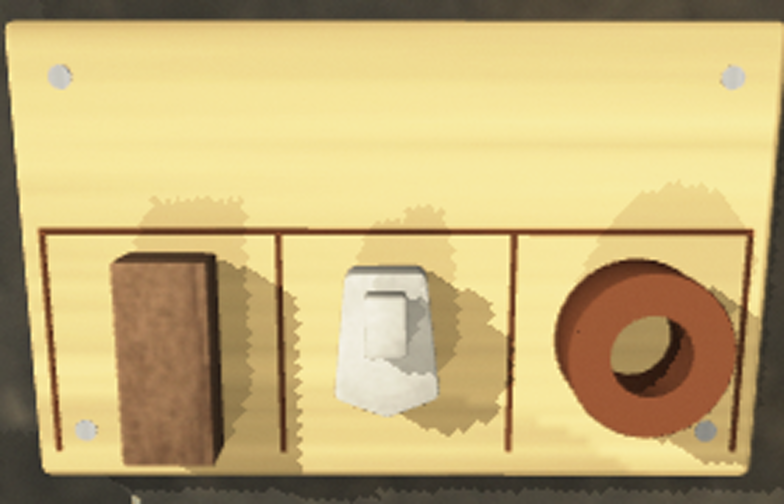

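The crop shows every item on its spot within about 1 mm: roll at (652,355), jaw step at (386,325), and offcut corners matching. The blank is in the cradle and the gripper is clear, so I'm handing in.

```bash
python3 -c "
from bench import r
print(r.close_job())"
```

```text
the job is handed in; nothing more can be done
None
```

The blank lies flat in the cradle between its corner blocks, the roll, offcut and jaw are back on their spots in the lanes to about 1 mm, and I handed the job in at about 68 s.

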